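# Move the video light's flat battery to the charger

## Robot

A 6-joint arm with a two-finger parallel gripper is mounted at the origin on a cart in front of the work surface, level with it; the furniture and walls round the work are solid. World frame = base frame: x ahead of the robot, y to its left, z up, the work surface at z = 0. Lengths are in m, angles in degrees, forces in N, time in s.
With the tool pointing down it reaches from about 0.25 to 0.725 m from the base axis. Payload 9.7 kg.
Tool frame: the origin (TCP) lies midway between the tips of the shut fingers; the grasp point (between the pads) lies bot.hold_point_z behind it (bot.hold_point_z is the distance from the TCP to the grasp point, in m); z points along the fingers, y is the line along which they close (so a half turn about z gives the same grasp; the last joint's range is limited). The gripper opens to 85 mm and grips with 20 to 120 N. Pads are 22 mm wide; open, the fingers measure 114 mm over their backs; the gripper's body (76 mm by 85 mm) begins 54 mm behind the grasp point. The pads swing forward as they close: fully open they stand 13 mm farther back than shut.
Start: joints at [-66.234, 4.979, 10.078, 95.1, 0, 90], TCP at [0.222, -0.503, 0.203] pointing down, gripper open.
Joint ranges: [-179.16, 179.16], [-48.56, 103.87], [-65.8, 70.77], [-126.05, 130.52], [-82.76, 87.17], [-180, 180]. Speed limits (degrees/s): [127.2, 127.2, 147.25, 180, 180, 180].

## Interface

Orientations are given as [roll, pitch, yaw] about the fixed x, y, z axes, in that order (R = Rz(yaw) Ry(pitch) Rx(roll)).
In Python, from workcell import bot, camera, camera_model, ticket gives the robot as it stands.
- The arm moves only by the tool send_rows, never from a script. Its argument "targets" is text: rows parted by semicolons, each of 5 numbers parted by spaces: the shift along the tool's x, y, z in mm, then the turn about the tool's z in degrees, then the closure in counts, from 0 (fully open) to 255 (shut). A call has 1 to 20 rows; each row is the pose to reach, as a shift and turn from the pose commanded when the call began, along the tool's axes at that moment; what a row does not reach only later rows make up. A row lasts 1/8 s, in which the tool goes at most 62.5 mm and 10.7 degrees, less where a joint would pass 70% of its speed; a pose out of reach is approached as far as the arm can. A call with a gripper value outside its range is refused whole. The fingers move at their own pace and stop on an object; "newtons" is the grip in N (left out, the last holds). Time passes only in rows, so rows that repeat a pose let the fingers close. It gives the time, the measured TCP pose, the force, the opening and the grip force at its end, in the units of the state.
- bot.get_obs(): the state, without advancing time (a new reading comes with each control period).
- camera(name): name is "scene" or "top" or "wrist"; returns the picture (384x512x3 uint8, blue, green, red); there is no depth.
- camera_model(name): a dict with "K" (3x3 intrinsics, pixels), "pose" (4x4, takes a point from camera to world coordinates); the wrist camera has in their place "T_tool_cam" (4x4, takes a point from camera to tool coordinates, whose origin is the TCP and whose axes are the flange's). Camera axes: x right, y down, z forward; pixel columns grow to the right and rows downward; lengths in m; the calibration is good to about 2 mm. A picture is of the moment at which its call begins: read the wrist's pose just before it. camera_model takes no time and is no camera call.
- ticket.job_done(): hands the job in; it is judged then, once.
The state is a dict: "time": time; "q": joint angles; "qd": joint speeds; "joint_efforts": joint torques, N m; "ee_pos": TCP position; "tcp_rot": TCP orientation; "wrist_force": force on the tool from outside, world axes, zero at the start; "torque": the same for the moment, N m; "opening": finger opening in m; "grasp_force": force on a finger pad.
Only numpy, scipy, OpenCV 4.12 (cv2) and the standard library are available. Lean on these libraries where they do the work, as an engineer would, in place of code of your own. Each camera call takes 0.05 s, during which the arm holds its last target. There are 200 camera calls.

## Task

The video light on its desk stand has a flat battery: pull it off the light's shoe against its click detent, straight back away from the control housing, and put it into the empty bay of the two-bay charger, slid fully home until it clicks in like its neighbour. At the light only the battery's long sides can be gripped, and in the charger the neighbour leaves no room beside them, so on the way set the battery down on the desk on its underside, let go and take it again by its two ends. Do not drop the battery, leave the other battery, the notebook, the mug and the calculator as they are, and let go at the end.

Things in the scene. Friction and masses are not known exactly. Their poses are not given: they have to be found in the camera images.
- battery: The flat battery: dark block, yellow band near its tail, 64 long (x) x 46 wide (y) x 46 high (z), 0.2 to 0.3 kg. Origin: centre of its underside; +x towards its nose (the end that goes in first), z up. It starts clicked onto the light's shoe. Its case (z 9 to 46) is plain: grip it across the 46 mm sides or the 64 mm ends. Below is a foot with lugs (see battery_foot).
- battery_nose (a point): Middle of the flat battery's nose face: 32 mm ahead (+x) of the battery's origin and 27.5 above its underside.
- battery_foot (a point): Same point as the flat battery's origin. The foot (z 0 to 9) is 30 wide, x = -30 to +29, with two lugs on each side: 12 long, centred at x = -16 and +16, reaching to y = +-23, 3.5 high. A cross groove at x = +22 under the nose takes the shoe's sprung roller.
- light: Video light, fixed to the desk: a level panel facing down, x = -64 to +60, y = +-88, top 162 above the desk, with a battery shoe on its top. Origin: on the desk right under the shoe's centre; +x: the way a battery slides home, towards control housing and column (column at x = +98; base plate x = +50 to +160, y = +-75).
- light_plate (a point): Centre of the light's shoe on its plate, 166 mm above the desk, axes as the light's; the seated battery's origin lies here and its axes agree. The shoe is the same as the charger's (see bay_free): pull the battery 16 mm along -x, past the click (6 to 16 N), then lift.
- light_housing (a point): Centre of the top of the light's control housing, 50 mm ahead (+x) of the shoe's centre, 198 above the desk (its knob reaches 206). The housing is 22 (x) x 70 (y) and stands 7 mm before the seated battery's nose: no finger fits between.
- charger: Two-bay desk charger, fixed to the desk: pale grey, x = -65 to +53, y = +-63, 26 high. Origin: on the desk between the bays; same directions as the bays. The bays lie side by side at y = +28 and -28; which of them is empty varies.
- bay_free: The charger's empty shoe. Origin: its centre on the plate's top, 30 mm above the desk; +x: the way the battery slides home (away from the robot within 26 degrees), z up. A seated battery's origin lies here (+-1 mm of play), axes agreeing. Plate 90 x 56 with four claws (see bay_entry). A stop block at x = +30 to +36, 8.5 high, ends the travel. About 6 to 16 N push the battery in past the click.
- bay_entry (a point): Point of the empty shoe 16 mm short (-x) of its origin, on the plate. Lower the battery flat onto the plate with its origin here, then push it 16 mm along +x. At this point its lugs stand between the claws, 4 mm free before and behind, 3 at the sides; lead-ins centre it. Claws: 12 long at x = +-16 of the bay, y = 18 to 28 either side, 7.5 high; their lips, 5 above the plate, close over the lugs.
- bay_roller (a point): Sprung roller of the empty shoe, 22 mm along +x of its origin, 2.5 mm proud of the plate. It resists from about 10 mm short of home and drops into the battery's groove over the last 3 mm: that is the click that holds the battery.
- bay_taken: The charger's other shoe, the same in form and directions, 56 mm beside the empty one; it holds the charging battery. Between two seated batteries the gap is 10 mm: too little for a finger.
- battery_charging: The battery already charging, the same in form and size, seated in the other bay (origin and axes on that bay's).
- notebook: Closed teal spiral notebook, 210 (x) x 152 x 16, loose, lying under the light and reaching out from it towards the robot. The desk between light and charger (about y = 0) is clear. Origin: centre of its underside.
- mug: White mug with a leaf pattern, 82 across, 94 high, loose, behind the work. Origin: near the middle of its underside.
- calculator: Grey pocket calculator, 130 (x) x 80 x 14, loose, behind the charger. Origin: centre of its underside.
There are look-alikes about, which are no part of the job. Leave any blue or turquoise look-alike of the battery_charging alone.

How it is judged (in metres and radians):
On the way, in this order (a step that is already met when the one before it is completed fails the run):
1. the battery is off the light's shoe: lifted more than 15 mm above the plate and held by the fingers (z of battery in the frame of light_plate above 0.015 m and contact force between the fingers and battery above 0.5 N), for 0.1 s.
2. the battery stands on the desk, let go (height (world z) of battery below 0.006 m and angle between battery's own z axis and vertical below 0.1 rad and linear speed of battery below 0.03 m/s and contact force between the fingers and battery below 0.1 N), for 0.2 s.
At the end, for the whole second after the job is handed in: The flat battery is seated in the charger's empty bay: its origin within 3 mm of the bay's, nose towards the stop (nose more than 27 mm along the bay's +x), upright within 0.06 rad, at rest and released; the other battery is still seated in its bay (within 5 mm) (distance between battery and bay_free below 0.003 m and x of battery_nose in the frame of bay_free above 0.027 m and angle between battery's own z axis and vertical below 0.06 rad and linear speed of battery below 0.02 m/s and contact force between the fingers and battery below 0.1 N and distance between battery_charging and bay_taken below 0.005 m); the robot touches nothing.
It fails at once if the battery is dropped (moves faster than 0.7 m/s with no finger on it) (linear speed of battery above 0.7 m/s and contact force between the fingers and battery below 0.05 N).
It fails at once if the charging battery is shifted more than 8 mm in its bay (distance between battery_charging and bay_taken above 0.008 m).
It fails at once if the notebook, mug or calculator is moved more than 25 mm (distance of any of notebook, mug, calculator from where it was at the start of the episode above 0.025 m).
It also fails if it takes over 51 s, if anything falls off the work surface, if the arm or the gripper's body presses on something with over 40 N, if the wrist force passes 120 N, or if a joint passes its speed limit or range.

## Working session

There is one attempt and no reset: what is moved stays moved. The work goes in short steps, Python scripts to look and compute and a tool call to move; the robot and the scene stay as the last step left them, time stands still between calls to the robot, and variables do not carry over. Pictures are saved under pics/ and viewed, at most 10 in all, crops included, and the job is handed in when it is done.

Besides the shell and the picture viewer there is one more tool, called as name(argument=value, ...) on one line, values as JSON. send_rows: Moves the arm, as the interface text tells. Its arguments: {"type":"object","properties":{"targets":{"type":"string"},"newtons":{"type":"number"}},"required":["targets"]}

```bash
mkdir -p pics; ls; python3 - <<'E'
from workcell import bot,camera,camera_model
import cv2,numpy as np
np.set_printoptions(precision=4,suppress=True)
print(bot.get_obs(), bot.hold_point_z)
for n in("scene","top"):
    cv2.imwrite(f"pics/{n}0.png",cv2.resize(camera(n),(800,600),interpolation=cv2.INTER_CUBIC)); m=camera_model(n);print(m["K"],m["pose"])
m=camera_model("wrist");print(m["K"],m["T_tool_cam"])
E
```

```text
pics
{'time': 0.0, 'q': array([-66.2354,   5.0118,  10.0348,  95.0992,  -0.0012,  90.0001]), 'qd': array([0.0001, 0.0202, 0.09  , 0.0382, 0.082 , 0.0346]), 'joint_efforts': array([  0.0043, -52.0388,  46.4809,   0.0162,   0.0001,  -0.0001]), 'ee_pos': array([ 0.2215, -0.5031,  0.202 ]), 'tcp_rot': array([-179.9238,    0.0012,   23.7644]), 'wrist_force': array([ 0.3698,  0.3713, -0.2249]), 'torque': array([-0.0342,  0.0164, -0.0439]), 'grasp_force': 0.0, 'opening': 0.08545270104679743} 0.0187
[[410.2686   0.     248.8313]
 [  0.     410.2686 193.5475]
 [  0.       0.       1.    ]] [[-0.8957 -0.2797  0.3457  0.233 ]
 [-0.4444  0.59   -0.6741  0.6823]
 [-0.0154 -0.7575 -0.6527  0.8283]
 [ 0.      0.      0.      1.    ]]
[[445.4414   0.     255.492 ]
 [  0.     445.4414 185.197 ]
 [  0.       0.       1.    ]] [[ 0.0173 -0.9978  0.064   0.525 ]
 [-0.9998 -0.0163  0.0152 -0.0616]
 [-0.0141 -0.0642 -0.9978  1.3374]
 [ 0.      0.      0.      1.    ]]
[[302.3488   0.     257.0754]
 [  0.     302.3488 193.1324]
 [  0.       0.       1.    ]] [[ 0.     -0.9564 -0.2922  0.0738]
 [ 1.      0.      0.     -0.0002]
 [-0.     -0.2922  0.9564 -0.1728]
 [ 0.      0.      0.      1.    ]]
```

View pics/top0.png

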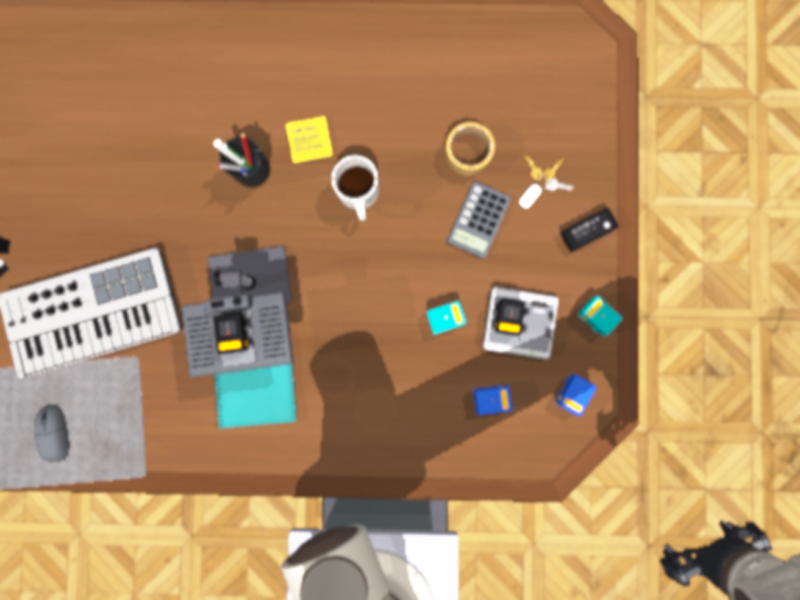

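View pics/scene0.png

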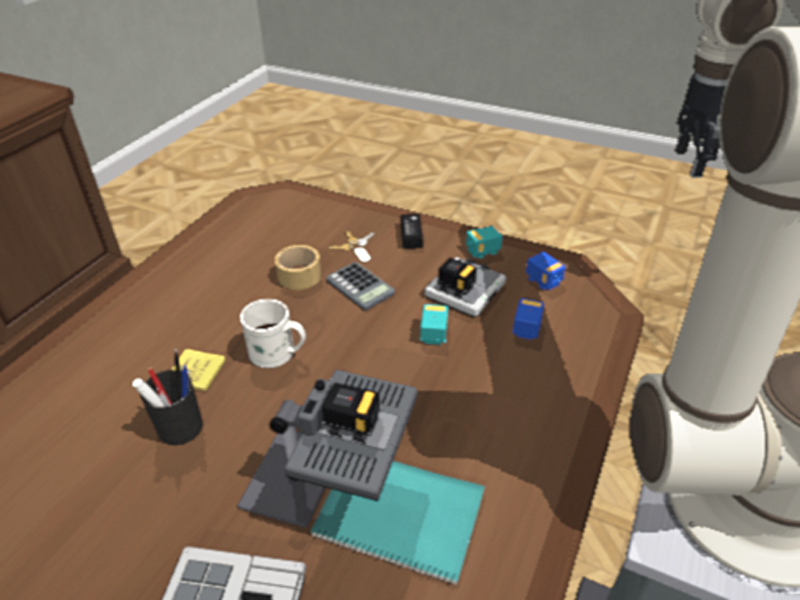

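The top view shows the light's battery at about (231,331), the charger at about (521,322) with the right bay empty, and clear desk between them. I'll enlarge both.

```bash
cat > h.py <<'E'
from workcell import bot,camera,camera_model
import cv2,numpy as np
from scipy.spatial.transform import Rotation as R
np.set_printoptions(precision=4,suppress=True)
def toolT(o=None):
    o=o or bot.get_obs();T=np.eye(4);T[:3,:3]=R.from_euler("xyz",o["tcp_rot"],degrees=True).as_matrix();T[:3,3]=o["ee_pos"];return T
def ray(K,P,uv,z):
    d=P[:3,:3]@np.linalg.solve(K,[uv[0],uv[1],1]);return P[:3,3]+d*(z-P[2,3])/d[2]
def proj(K,P,X):
    c=P[:3,:3].T@(np.array(X)-P[:3,3]);p=K@c;return p[:2]/p[2]
E
python3 - <<'E'
from h import *
im=camera("top");
a=im[150:250,110:195];b=im[175:235,300:365]
f=cv2.INTER_CUBIC
A=cv2.resize(a,None,fx=6,fy=6,interpolation=f)[:600,:400]
A=cv2.resize(im[180:240,115:190],None,fx=5.3,fy=5.3,interpolation=f)
B=cv2.resize(im[175:235,300:375],None,fx=5.3,fy=5.3,interpolation=f)
cv2.imwrite("pics/c1.png",np.hstack([A,B]));print(A.shape)
E
```

```text
(318, 398, 3)
```

View pics/c1.png

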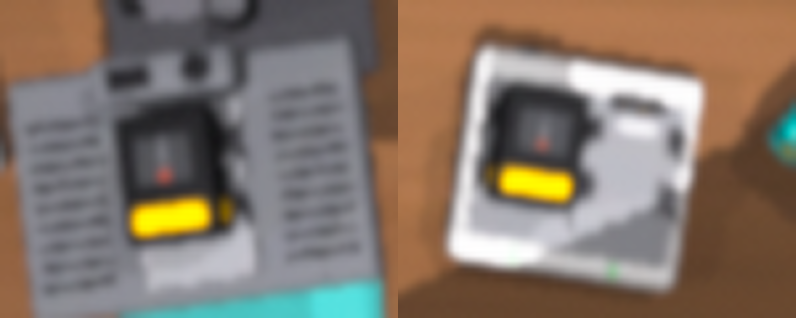

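The crop shows the light battery's top face at roughly (118,122)-(207,112)-(215,235)-(130,243). The charger corners are at (82,45), (304,80), (275,290), (50,258) in the right half.

```bash
python3 - <<'E'
from h import *
m=camera_model("top");K,P=m["K"],m["pose"]
def w(p,o,z): return ray(K,P,[o[0]+(p[0]+.5)/5.3-.5,o[1]+(p[1]+.5)/5.3-.5],z)
b=np.array([w(p,(115,180),.212) for p in[(118,122),(207,112),(215,235),(130,243)]])
pn=np.array([w(p,(115,180),.162) for p in[(10,85),(350,38),(385,285),(35,318)]])
c=np.array([w(p,(300,175),.026) for p in[(82,45),(304,80),(275,290),(50,258)]])
n=np.array([w(p,(300,175),.076) for p in[(97,85),(185,95),(176,203),(88,193)]])
for q in(b,pn,c,n):
    e=[np.linalg.norm(q[i]-q[(i+1)%4])*1e3 for i in range(4)]
    ya=[np.degrees(np.arctan2(*(q[i]-q[j])[1::-1])) for i,j in((0,3),(1,2))]
    yb=[np.degrees(np.arctan2(*(q[i]-q[j])[1::-1]))-90 for i,j in((0,1),(3,2))]
    print(q.mean(0),np.array(e),ya,yb)
E
```

```text
[0.5218 0.2308 0.212 ] [42.908  58.7985 40.7774 58.0515] [np.float64(7.649101425885298), np.float64(5.56281356893463)] [np.float64(7.364536179385951), np.float64(6.354694812675746)]
[0.5203 0.2301 0.162 ] [171.9081 124.319  175.0129 116.8569] [np.float64(8.274434690706691), np.float64(9.66482946567305)] [np.float64(8.81783213018359), np.float64(6.3768909782079675)]
[ 0.5509 -0.2705  0.026 ] [124.2737 117.2983 124.9925 119.4563] [np.float64(-8.001333943094826), np.float64(-7.657985407576025)] [np.float64(-8.073667626278336), np.float64(-7.083017716576961)]
[ 0.5623 -0.2406  0.076 ] [47.1254 57.7696 46.989  57.8184] [np.float64(-4.270796596263498), np.float64(-4.4049933381620505)] [np.float64(-5.562633852057715), np.float64(-5.506673474647897)]
```

send_rows(targets="10 -10 -25 0 0;35 -34 -60 0 0;66 -64 -98 1 0;106 -102 -98 3 0;146 -141 -98 4 0;186 -179 -98 5 0;226 -218 -98 6 0;266 -257 -98 8 0;306 -295 -98 9 0;346 -334 -98 10 0;386 -372 -98 11 0;426 -411 -98 12 0;466 -449 -98 13 0;504 -486 -98 14 0;535 -516 -98 15 0;557 -537 -98 16 0;570 -550 -98 16.5 0;570 -550 -98 16.5 0;570 -550 -98 16.5 0;570 -550 -98 16.5 0", newtons=60)

```text
time: 2.65
ee_pos: [0.5417, 0.14, 0.3011]
tcp_rot: [-177.3, 0.1, 13.0]
wrist_force: [-0.2, 0.1, -0.3]
opening: 0.0857
grasp_force: 0.0
```

```bash
python3 - <<'E'
from h import *
o=bot.get_obs();print(o["time"],o["ee_pos"],o["tcp_rot"]);np.save("w1.npy",toolT(o))
im=camera("wrist");np.save("w1i.npy",im);cv2.imwrite("pics/w1.png",cv2.resize(im,(800,600),interpolation=cv2.INTER_CUBIC))
E
```

```text
2.65 [0.5417 0.14   0.3011] [-177.2612    0.1121   13.0105]
```

View pics/w1.png

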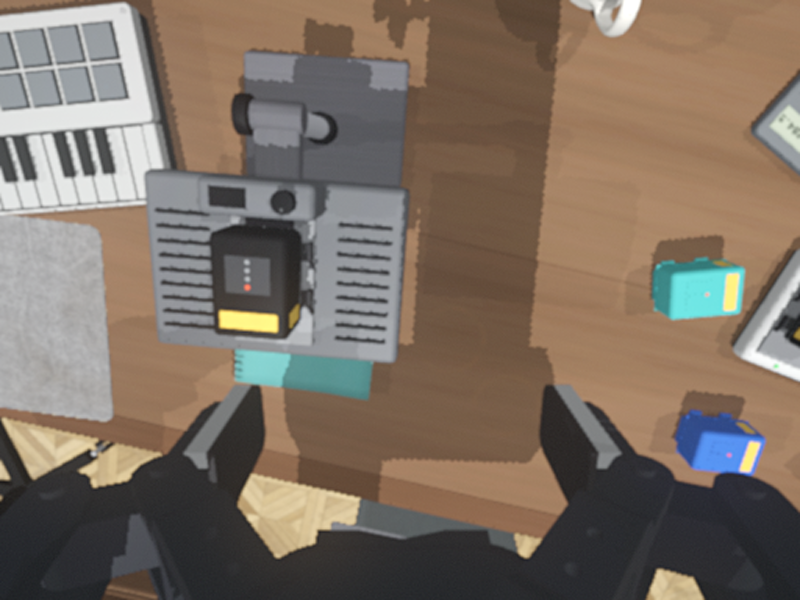

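The wrist view shows the battery's top around (212,235) to (297,335), but the arm had not arrived. I'll move on and look again.

send_rows(targets="0 -30 0 2 0;0 -62 0 4 0;1 -93 0 5.7 0;1 -93 0 5.7 0;1 -93 0 5.7 0;1 -93 0 5.7 0")

```text
time: 3.45
ee_pos: [0.539, 0.1558, 0.3054]
tcp_rot: [-174.5, 0.5, 13.1]
wrist_force: [0.1, -1.8, 0.2]
opening: 0.0854
grasp_force: 0.0
```

```bash
python3 - <<'E'
from h import *
o=bot.get_obs();print(o["time"],o["ee_pos"],o["tcp_rot"],o["qd"]);np.save("w1.npy",toolT(o))
im=camera("wrist");np.save("w1i.npy",im);cv2.imwrite("pics/w2.png",cv2.resize(im,(800,600),interpolation=cv2.INTER_CUBIC))
E
```

```text
3.45 [0.539  0.1558 0.3054] [-174.5119    0.5468   13.1154] [ 0.1033  0.0845  0.0331 -0.0637  0.1503 -0.0094]
```

View pics/w2.png

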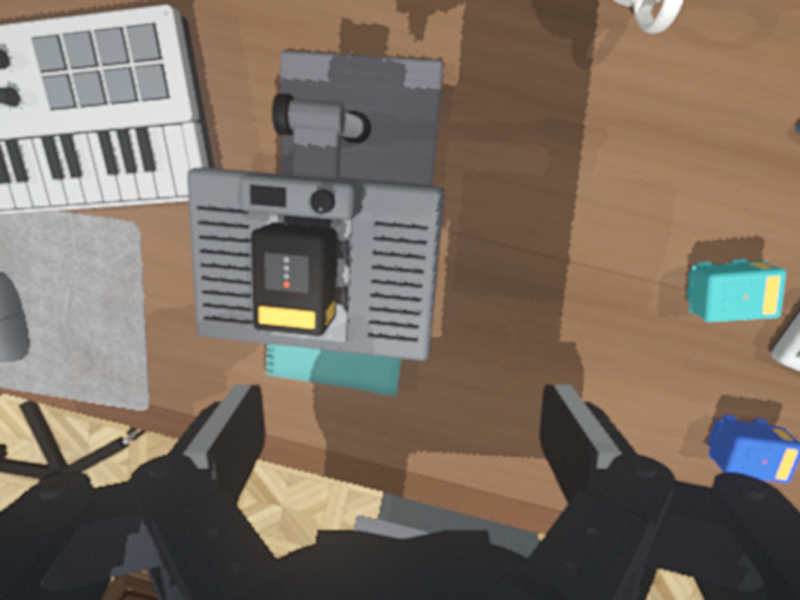

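```bash
python3 - <<'E'
from h import *
o=bot.get_obs();print(o)
E
```

```text
{'time': 3.5, 'q': array([ 13.0596,  11.0176,  28.4016, 107.9367,   5.488 , 179.9459]), 'qd': array([ 0.0205,  0.0253, -0.0164, -0.016 , -0.0017,  0.029 ]), 'joint_efforts': array([ -0.0303, -55.865 ,  43.7489,   0.1067,   0.3051,   0.    ]), 'ee_pos': array([0.5389, 0.1558, 0.3054]), 'tcp_rot': array([-174.5114,    0.5475,   13.1135]), 'wrist_force': array([-0.9702,  0.307 ,  0.1059]), 'torque': array([-0.0518, -0.0148,  0.0194]), 'grasp_force': 0.0, 'opening': 0.08538343768735918}
```

Joint 6 is at its 180° limit (yaw = q1 − q6 + 180), so I'll use the other half-turn grasp, at yaw ≈ 187.

send_rows(targets="0 0 0 -8 0;0 0 0 -18 0;0 0 0 -28 0;0 0 0 -38 0;0 0 0 -48 0;0 0 0 -58 0;0 0 0 -68 0;0 0 0 -78 0;0 0 0 -88 0;0 0 0 -98 0;0 0 0 -108 0;0 0 0 -118 0;0 0 0 -128 0;0 0 0 -138 0;0 0 0 -148 0;0 0 0 -158 0;0 0 0 -166 0;0 0 0 -170 0;0 0 0 -170 0;0 0 0 -170 0")

```text
time: 6.0
ee_pos: [0.5389, 0.1558, 0.3054]
tcp_rot: [174.7, -1.5, -176.9]
wrist_force: [-0.1, -0.3, 0.3]
opening: 0.0853
grasp_force: 0.0
```

```bash
python3 - <<'E'
from h import *
o=bot.get_obs();print(o["time"],o["q"],o["ee_pos"],o["tcp_rot"],o["qd"])
E
```

```text
6.0 [ 13.0622  11.0142  28.4061 107.9397   5.493   10.0357] [0.5389 0.1558 0.3054] [ 174.6856   -1.4953 -176.9305] [ 0.0272  0.0271 -0.0589  0.0095  0.0945 -0.1723]
```

The commanded pose has inherited a 5.5° tilt, all of it in q5. It came from the +180 stop of joint 6, so I'll undo it by pressing the same way against the −180 stop.

send_rows(targets="0 0 0 -10.5 0;0 0 0 -21 0;0 0 0 -31.5 0;0 0 0 -42 0;0 0 0 -52.5 0;0 0 0 -63 0;0 0 0 -73.5 0;0 0 0 -84 0;0 0 0 -94.5 0;0 0 0 -105 0;0 0 0 -115.5 0;0 0 0 -126 0;0 0 0 -136.5 0;0 0 0 -147 0;0 0 0 -157.5 0;0 0 0 -168 0;0 0 0 -178.5 0;0 0 0 -189 0;0 0 0 -193 0;0 0 0 -194 0")

```text
time: 8.5
ee_pos: [0.5337, 0.1751, 0.3054]
tcp_rot: [-175.3, 0.2, 15.3]
wrist_force: [-0.3, -0.8, -0.1]
opening: 0.0853
grasp_force: 0.0
```

```bash
python3 - <<'E'
from h import *
o=bot.get_obs();print(o["time"],o["q"],o["ee_pos"],o["tcp_rot"],o["qd"])
E
```

```text
8.5 [  15.5504   10.6976   28.0867  107.5342    4.6798 -179.7875] [0.5337 0.1751 0.3054] [-175.3208    0.1625   15.3386] [ 4.2141 -0.6738 -0.6929 -0.6179 -1.6049 -0.1009]
```

send_rows(targets="0 0 0 -4 0;0 0 0 -8 0;0 0 0 -8 0")

```text
time: 8.88
ee_pos: [0.5211, 0.2096, 0.3054]
tcp_rot: [-176.9, -0.5, 20.0]
wrist_force: [0.3, -0.2, 0.1]
opening: 0.0854
grasp_force: 0.0
```

```bash
python3 - <<'E'
from h import *
o=bot.get_obs();print(o["time"],o["q"],o["ee_pos"],o["tcp_rot"],o["qd"])
E
```

```text
8.875 [  20.1846   10.0607   27.4149  106.8948    3.0959 -179.837 ] [0.5211 0.2096 0.3054] [-176.9028   -0.4507   20.0218] [-1.765   0.2734  0.219   0.1201 -0.0827 -0.3552]
```

send_rows(targets="0 0 0 -8 0;0 0 0 -14 0;0 0 0 -14 0")

```text
time: 9.25
ee_pos: [0.4905, 0.2665, 0.3054]
tcp_rot: [-179.8, -1.1, 28.3]
wrist_force: [0.2, -0.0, 0.2]
opening: 0.0857
grasp_force: 0.0
```

```bash
python3 - <<'E'
from h import *
o=bot.get_obs();print(o["time"],o["q"],o["ee_pos"],o["tcp_rot"],o["qd"])
E
```

```text
9.25 [  28.3837    8.8936   26.1208  106.174     0.2355 -179.8735] [0.4905 0.2665 0.3054] [-179.7622   -1.0527   28.2573] [-1.7029  0.2907  0.1334  0.0032  0.2991 -0.2398]
```

send_rows(targets="3 12 0 6 0;7 30 0 14 0;11 47 0 21 0;11 47 0 21 0;11 47 0 21 0")

```text
time: 9.88
ee_pos: [0.5231, 0.2289, 0.3052]
tcp_rot: [-179.4, -0.9, 7.3]
wrist_force: [0.5, 1.2, -0.1]
opening: 0.0854
grasp_force: 0.0
```

```bash
python3 - <<'E'
from h import *
o=bot.get_obs();print(o["time"],o["q"],o["ee_pos"],o["tcp_rot"],o["qd"]);np.save("w1.npy",toolT(o))
im=camera("wrist");cv2.imwrite("pics/w3.png",cv2.resize(im,(800,600),interpolation=cv2.INTER_CUBIC))
E
```

```text
9.875 [  23.4484   10.8405   28.3366  106.4886    0.3308 -163.8049] [0.5231 0.2289 0.3052] [-179.4013   -0.8752    7.2517] [ 0.7411 -0.277  -0.126   0.0429 -0.1262  0.3188]
```

View pics/w3.png

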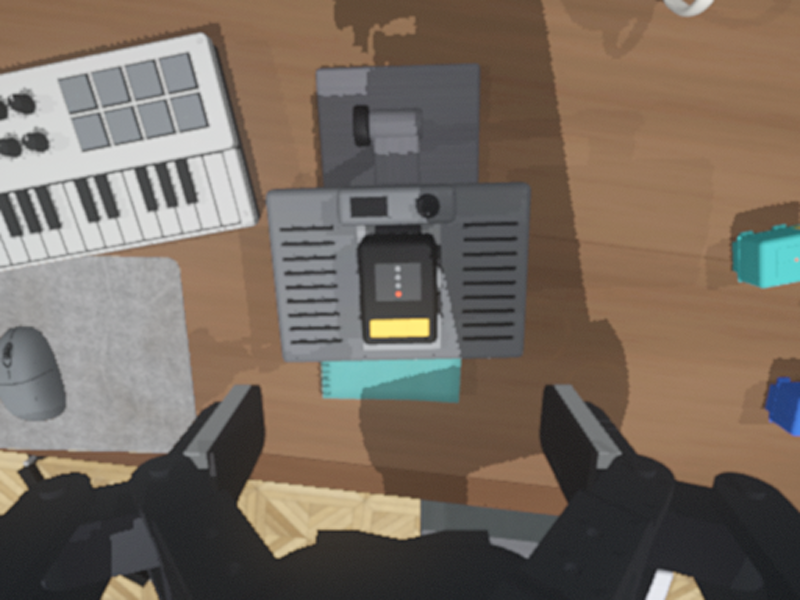

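The battery's top face is at (361,236), (433,236), (437,341), (367,343), and the panel's front edge runs (284,361)-(522,357), nearly square to the tool.

```bash
python3 - <<'E'
from h import *
m=camera_model("wrist");K=m["K"];T=np.load("w1.npy");P=T@m["T_tool_cam"]
def w(p,z): return ray(K,P,[(p[0]+.5)*.64-.5,(p[1]+.5)*.64-.5],z)
b=np.array([w(p,.212) for p in[(361,236),(433,236),(437,341),(367,343)]])
pn=np.array([w(p,.162) for p in[(268,190),(528,184),(522,357),(284,361)]])
for q in(b,pn):
    e=[np.linalg.norm(q[i]-q[(i+1)%4])*1e3 for i in range(4)]
    ya=[np.degrees(np.arctan2(*(q[i]-q[j])[1::-1])) for i,j in((0,3),(1,2))]
    yb=[np.degrees(np.arctan2(*(q[i]-q[j])[1::-1]))-90 for i,j in((0,1),(3,2))]
    print(q.mean(0),np.array(e),ya,yb)
    print("tool",[ (np.linalg.inv(T)@np.r_[q.mean(0),1])[:3]*1e3])
E
```

```text
[0.5237 0.2314 0.212 ] [40.7331 63.3658 42.249  64.6941] [np.float64(9.095113558867133), np.float64(10.482882566606282)] [np.float64(7.347518454926217), np.float64(9.236994389591388)]
tool [array([-0.5146, -1.4127, 93.2041])]
[0.52   0.2313 0.162 ] [169.7911 121.1502 172.3128 121.0837] [np.float64(8.257977331486428), np.float64(9.450771659494043)] [np.float64(8.572316439625496), np.float64(8.554330509447382)]
tool [array([ -5.0034,  -1.2846, 143.1428])]
```

send_rows(targets="-0.3 -0.2 15 -0.5 0;-0.7 -0.5 40 -1.3 0;-1.1 -0.8 70 -1.3 0;-1.5 -1 98 -1.3 0;-1.7 -1.1 116 -1.3 0;-1.7 -1.1 124 -1.3 0;-1.7 -1.1 124 -1.3 0;-1.7 -1.1 124 -1.3 120;-1.7 -1.1 124 -1.3 255;-1.7 -1.1 124 -1.3 255;-1.7 -1.1 124 -1.3 255;-1.7 -1.1 124 -1.3 255;-1.7 -1.1 124 -1.3 255", newtons=60)

```text
time: 11.55
ee_pos: [0.5241, 0.2312, 0.1835]
tcp_rot: [-179.4, -1.1, 8.5]
wrist_force: [0.4, -3.3, 9.8]
opening: -0.0001
grasp_force: 5.4
```

```bash
python3 - <<'E'
from h import *
o=bot.get_obs();print(o["time"],o["q"],o["ee_pos"],o["tcp_rot"],o["wrist_force"],o["opening"],o["grasp_force"])
E
```

```text
11.55 [  23.6716    6.3984    9.4624   91.8261    0.2498 -164.7877] [0.5241 0.2312 0.1835] [-179.4341   -1.129     8.4565] [ 0.4393 -3.3364  9.7833] -0.00011624537769750338 5.380327496677637
```

```bash
python3 - <<'E'
from h import *
a=cv2.resize(camera("wrist")[60:384,80:432],(440,405),interpolation=cv2.INTER_CUBIC);s=cv2.resize(camera("scene")[200:330,150:290],(360,405),interpolation=cv2.INTER_CUBIC)
cv2.imwrite("pics/w4.png",np.hstack([a,s]))
print(bot.get_obs()["opening"])
E
```

```text
0.0002609941353036635
```

View pics/w4.png

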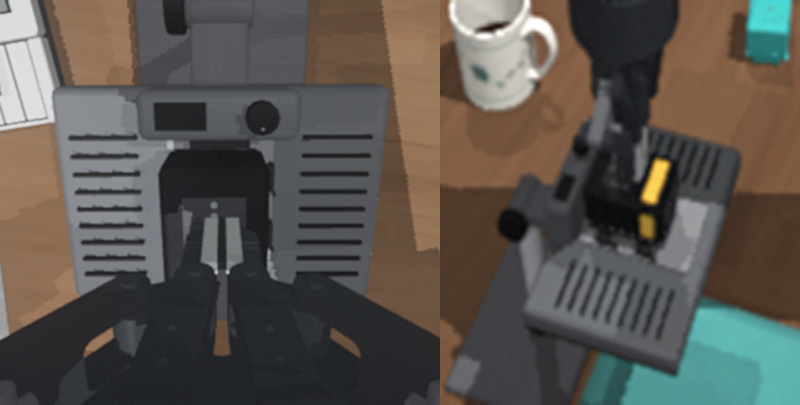

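```bash
python3 - <<'E'
from h import *
m=camera_model("scene")
def s(X):
    p=proj(m["K"],m["pose"],X);return (440+(p[0]-150)*360/140,(p[1]-200)*405/130)
a=np.radians(8.6)
for z in(.1835,.194,.212): print("tcp",z,np.array(s([.524,.2312,z])))
for z in (.175,.212):
  for x,y in((32,23),(32,-23),(-32,-23),(-32,23)):
    print(z,x,y,np.array(s([.523+(x*np.cos(a)-y*np.sin(a))/1e3,.2313+(x*np.sin(a)+y*np.cos(a))/1e3,z])))
mw=camera_model("wrist");T=toolT();P=T@mw["T_tool_cam"]
for z in(.1835,.194,.212):
    p=proj(mw["K"],P,[.524,.2312,z]);print("wrist",z,(p-[80,60])*1.25)
for x,y in((32,23),(32,-23),(-32,-23),(-32,23)):
    p=proj(mw["K"],P,[.523+(x*np.cos(a)-y*np.sin(a))/1e3,.2313+(x*np.sin(a)+y*np.cos(a))/1e3,.212]);print((p-[80,60])*1.25)
print(bot.get_obs()["wrist_force"],bot.get_obs()["grasp_force"])
E
```

```text
tcp 0.1835 [629.959  198.0675]
tcp 0.194 [629.2131 187.4768]
tcp 0.212 [627.9047 168.9027]
0.175 32 23 [582.8056 222.5726]
0.175 32 -23 [604.4485 170.1991]
0.175 -32 -23 [679.3774 192.0447]
0.175 -32 23 [660.3904 246.315 ]
0.212 32 23 [578.6802 185.0138]
0.212 32 -23 [601.1163 132.6115]
0.212 -32 -23 [678.2017 154.393 ]
0.212 -32 23 [658.5788 208.7486]
wrist 0.1835 [221.4076 207.3267]
wrist 0.194 [221.1892 215.7994]
wrist 0.212 [220.7506 232.8217]
[162.4267 161.7974]
[277.592 161.845]
[272.0683 300.6562]
[168.8573 300.2303]
[ 0.2031 -3.225   9.6051] 5.379962653387338
```

The fingers shut on top of the battery, which has not moved. I'll raise them and find where the tips really are from the scene and wrist pictures in free air.

send_rows(targets="0 0 -3 0 255;0 0 -6 0 255;0 0 -6 0 255")

```text
time: 12.02
ee_pos: [0.523, 0.2315, 0.1873]
tcp_rot: [-179.4, -0.9, 8.5]
wrist_force: [0.7, -0.1, -0.3]
opening: 0.0002
grasp_force: 0.0
```

send_rows(targets="0 0 -25 0 255;0 0 -60 0 255;0 0 -60 0 255;0 0 -60 0 255")

```text
time: 12.52
ee_pos: [0.5221, 0.2308, 0.2464]
tcp_rot: [-179.4, -0.9, 8.5]
wrist_force: [0.0, 0.5, -1.0]
opening: -0.0
grasp_force: 0.0
```

```bash
python3 - <<'E'
from h import *
T=toolT();o=bot.get_obs();print(o["time"],o["ee_pos"],o["opening"],o["grasp_force"])
mw=camera_model("wrist");P=T@mw["T_tool_cam"]
a=camera("wrist");s=camera("scene");m=camera_model("scene")
A=cv2.resize(a[150:350,157:357],(400,600)[:1]*2,interpolation=cv2.INTER_CUBIC);B=cv2.resize(s[170:300,150:280],(400,400),interpolation=cv2.INTER_CUBIC)
X=T[:3,3]
for d in(0,10,20,30,40):
    p=proj(mw["K"],P,(T@[.0,0,-d/1e3,1])[:3]);p2=proj(mw["K"],P,(T@[.011,0,-d/1e3,1])[:3]);q=proj(m["K"],m["pose"],(T@[.0,0,-d/1e3,1])[:3])
    print(d,(p-[157,150])*2,(p2-[157,150])*2,(q-[150,170])*400/130+[400,0])
cv2.imwrite("pics/w5.png",np.hstack([A,B]))
E
```

```text
12.525 [0.5221 0.2308 0.2464] -3.370553832570758e-06 0.0
0 [200.1837 151.3662] [200.1847 117.855 ] [624.7107 223.0711]
10 [200.1848 164.849 ] [200.1859 129.7452] [624.078  211.9814]
20 [200.186  179.8699] [200.1872 143.0182] [623.4346 200.705 ]
30 [200.1873 196.7079] [200.1886 157.9303] [622.7802 189.2371]
40 [200.1889 215.714 ] [200.1903 174.805 ] [622.1147 177.5728]
```

View pics/w5.png

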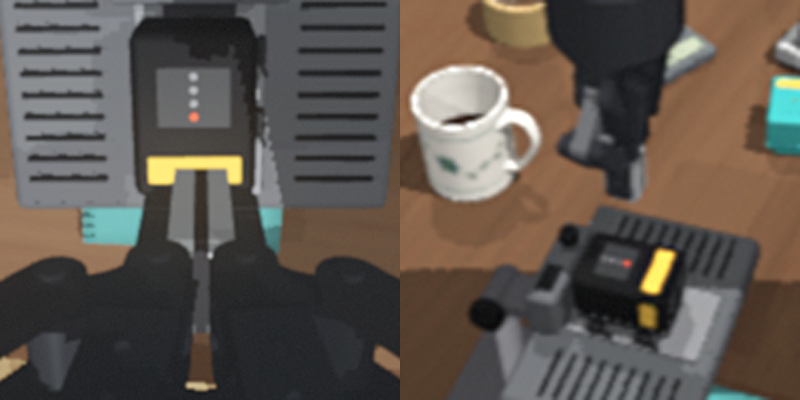

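```bash
python3 - <<'E'
from h import *
mw=camera_model("wrist");T=toolT();P=T@mw["T_tool_cam"]
for z in(.209,.212):
  w=[ray(mw["K"],P,[157+c/2,150+r/2],z) for c,r in((193,17),(193,188),(132,60),(254,60))]
  Ti=np.linalg.inv(T); print(z,[(Ti@np.r_[q,1])[:3]*1e3 for q in w])
E
```

```text
0.209 [array([35.0297, -2.5218, 37.4026]), array([-30.7006,  -2.7377,  36.489 ]), array([ 19.4508, -24.4528,  37.3929]), array([19.5581, 19.2643, 36.9812])]
0.212 [array([35.5821, -2.486 , 34.4095]), array([-29.2122,  -2.6989,  33.509 ]), array([ 20.225 , -24.1047,  34.3999]), array([20.3308, 18.9898, 33.9941])]
```

send_rows(targets="0 0 0 0 0;0 0 10 0 0;0 0 30 0 0;0 0 50 0 0;0 0 66 0 0;0 0 72 0 0;0 0 76 0 0;0 0 78 0 0;0 0 78 0 0")

```text
time: 13.75
ee_pos: [0.5234, 0.2317, 0.1696]
tcp_rot: [-179.4, -0.9, 8.5]
wrist_force: [0.6, -0.1, 1.0]
opening: 0.0854
grasp_force: 0.0
```

Free so far. The battery centre is about 2–3 mm from the tool's, so I'll correct that, go down to ee z≈0.151 and close.

send_rows(targets="1 -1 5 0 0;2 -2 10 0 0;2 -2 14 0 0;2 -2 18 0 0;2 -2 18 0 0;2 -2 18 0 0")

```text
time: 14.5
ee_pos: [0.5252, 0.2341, 0.1514]
tcp_rot: [-179.4, -0.9, 8.5]
wrist_force: [-0.2, -0.0, 0.1]
opening: 0.0855
grasp_force: 0.0
```

send_rows(targets="0 0 0 0 80;0 0 0 0 160;0 0 0 0 255;0 0 0 0 255;0 0 0 0 255", newtons=60)

```text
time: 15.12
ee_pos: [0.5254, 0.2342, 0.1517]
tcp_rot: [-179.4, -0.9, 8.5]
wrist_force: [-0.3, -0.2, 4.3]
opening: 0.0454
grasp_force: 62.1
```

Gripped at 45 mm opening. Now I'll pull straight back 16 mm.

send_rows(targets="-3 0 0 0 255;-6 0 0 0 255;-9 0 0 0 255;-12 0 0 0 255;-14 0 0 0 255;-16 0 0 0 255;-16 0 0 0 255;-16 0 0 0 255")

```text
time: 16.12
ee_pos: [0.5094, 0.2319, 0.1517]
tcp_rot: [-179.4, -1.0, 8.5]
wrist_force: [1.7, 0.1, 6.0]
opening: 0.0449
grasp_force: 62.4
```

send_rows(targets="0 0 -3 0 255;0 0 -7 0 255;0 0 -12 0 255;0 0 -12 0 255")

```text
time: 16.62
ee_pos: [0.5093, 0.2317, 0.1634]
tcp_rot: [-179.4, -0.9, 8.5]
wrist_force: [0.4, -0.2, -1.9]
opening: 0.0452
grasp_force: 61.5
```

Off the shoe and held. Next I'll lift, carry it to clear desk near (0.48, 0) and turn it by −28°.

send_rows(targets="0 0 -10 0 255;0 0 -25 0 255;-3 9 -42 3 255;-8 26 -55 8 255;-15 51 -60 13 255;-23 81 -60 18 255;-32 112 -60 23 255;-41 143 -60 27 255;-49 172 -60 28.5 255;-56 197 -60 28.5 255;-61 216 -60 28.5 255;-63 225 -60 28.5 255;-63 225 -60 28.5 255;-63 225 -60 28.5 255")

```text
time: 18.38
ee_pos: [0.4794, -0.0004, 0.22]
tcp_rot: [-179.1, -0.5, -20.0]
wrist_force: [0.3, -0.7, -2.5]
opening: 0.0451
grasp_force: 61.7
```

send_rows(targets="0 0 10 0 255;0 0 30 0 255;0 0 60 0 255;0 0 90 0 255;0 0 120 0 255;0 0 150 0 255;0 0 178 0 255;0 0 200 0 255;0 0 214 0 255;0 0 222 0 255;0 0 226 0 255;0 0 226 0 255")

```text
time: 19.88
ee_pos: [0.4827, 0.0019, -0.0059]
tcp_rot: [-179.1, -0.5, -20.0]
wrist_force: [0.4, 0.9, -2.1]
opening: 0.045
grasp_force: 61.8
```

send_rows(targets="0 0 2 0 255;0 0 4 0 255;0 0 6 0 255;0 0 7.5 0 255;0 0 8.5 0 255;0 0 8.5 0 255")

```text
time: 20.62
ee_pos: [0.4826, 0.002, -0.0142]
tcp_rot: [-179.1, -0.5, -20.0]
wrist_force: [-3.1, 0.8, 4.6]
opening: 0.0451
grasp_force: 62.5
```

Standing on the desk. I'll let go, rise, and turn 90°.

send_rows(targets="0 0 0 0 60;0 0 0 0 0;0 0 0 0 0;0 0 0 0 0;0 0 0 0 0;0 0 -10 0 0;0 0 -30 0 0;0 0 -55 0 0;0 0 -75 6 0;0 0 -75 16 0;0 0 -75 26 0;0 0 -75 36 0;0 0 -75 46 0;0 0 -75 56 0;0 0 -75 66 0;0 0 -75 76 0;0 0 -75 84 0;0 0 -75 90 0;0 0 -75 90 0;0 0 -75 90 0")

```text
time: 23.12
ee_pos: [0.4816, 0.001, 0.0607]
tcp_rot: [-179.5, 0.9, -109.9]
wrist_force: [-1.0, -0.7, 0.1]
opening: 0.0849
grasp_force: 0.0
```

```bash
python3 - <<'E'
from h import *
T=toolT();o=bot.get_obs();print(o["time"],o["ee_pos"],o["tcp_rot"],o["q"])
P=T@camera_model("wrist")["T_tool_cam"];K=camera_model("wrist")["K"];im=camera("wrist");cv2.imwrite("pics/w6.png",im)
a=np.radians(-20)
mask=(im.max(2)<60).astype(np.uint8)
y=cv2.inRange(cv2.cvtColor(im,cv2.COLOR_BGR2HSV),(20,120,120),(35,255,255))
n,l,st,c=cv2.connectedComponentsWithStats(y)
for i in range(1,n):
  if st[i,4]>60:
    q=np.argwhere(l==i)[:,::-1].astype(np.float32);r=cv2.minAreaRect(q);w=ray(K,P,c[i],.046);print(st[i],w,(w[:2]-[.4827,.002])@np.array([[np.cos(a),-np.sin(a)],[np.sin(a),np.cos(a)]])*1e3,r)
E
```

```text
23.125 [0.4816 0.001  0.0607] [-179.4548    0.9369 -109.8696] [ -0.3323  -5.6858 -16.2394  78.6192   0.7005 -70.4532]
[ 58   0  23  16 108] [ 0.5356 -0.1495  0.046 ] [ 101.5061 -124.2383] ((68.90445709228516, 7.6751604080200195), (26.49648666381836, 5.905843734741211), 28.610462188720703)
[283 176  17   8 120] [ 0.452  -0.0165  0.046 ] [-22.5012 -27.9164] ((291.0, 179.5), (7.0, 16.0), 90.0)
[283 195  19  49 818] [0.4596 0.0094 0.046 ] [-24.2879  -0.9299] ((291.9999694824219, 218.99998474121094), (16.992650985717773, 48.44963836669922), 1.6846843957901)
```

View pics/w6.png

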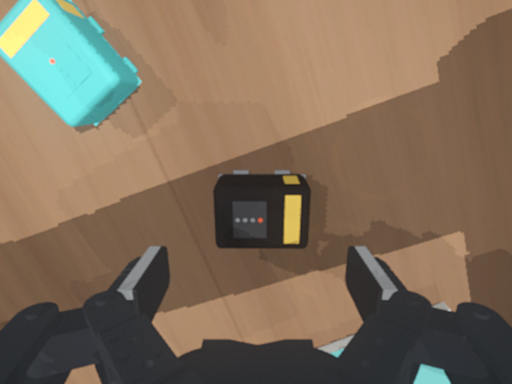

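The battery stands upright, centred near (263,218) between the open fingers, tail to the right. Now I'll go down and take it by its ends.

send_rows(targets="0 1 10 0 0;0 2 30 0 0;0 2 55 0 0;0 2 72 0 0;0 2 81 0 0;0 2 81 0 0;0 2 81 0 60;0 2 81 0 120;0 2 81 0 255;0 2 81 0 255;0 2 81 0 255", newtons=60)

```text
time: 24.55
ee_pos: [0.4816, 0.0027, -0.0196]
tcp_rot: [-179.4, 1.0, -110.0]
wrist_force: [0.6, -0.3, 4.9]
opening: 0.0632
grasp_force: 66.7
```

send_rows(targets="0 0 -5 0 255;0 0 -20 0 255;0 0 -45 0 255;0 0 -75 0 255;0 0 -105 0 255;0 0 -130 0 255;0 0 -140 0 255;0 0 -140 0 255")

```text
time: 25.55
ee_pos: [0.479, 0.001, 0.1197]
tcp_rot: [-179.4, 0.9, -110.0]
wrist_force: [0.5, 0.0, -3.2]
opening: 0.0632
grasp_force: 66.4
```

send_rows(targets="8 -6 0 -1 255;24 -18 0 -3 255;46 -34 0 -5 255;70 -51 0 -7 255;94 -69 0 -9 255;118 -87 0 -11 255;142 -104 0 -12.5 255;164 -120 0 -12.5 255;181 -133 0 -12.5 255;190 -139 0 -12.5 255;190 -139 0 -12.5 255;190 -139 0 -12.5 255")

```text
time: 27.05
ee_pos: [0.5443, -0.2244, 0.1174]
tcp_rot: [-179.3, 0.8, -97.5]
wrist_force: [-0.7, -0.0, -1.6]
opening: 0.0633
grasp_force: 66.4
```

```bash
python3 - <<'E'
from h import *
T=toolT();o=bot.get_obs();print(o["time"],o["ee_pos"],o["tcp_rot"],o["q"]);np.save("w7.npy",T)
im=camera("wrist");cv2.imwrite("pics/w7f.png",im);cv2.imwrite("pics/w7.png",cv2.resize(im[0:300,56:456],(800,600),interpolation=cv2.INTER_CUBIC))
E
```

```text
27.05 [ 0.5443 -0.2244  0.1174] [-179.3043    0.8121  -97.4725] [ -22.9247    8.9081    4.9548   85.5925    0.968  -105.4433]
```

View pics/w7.png

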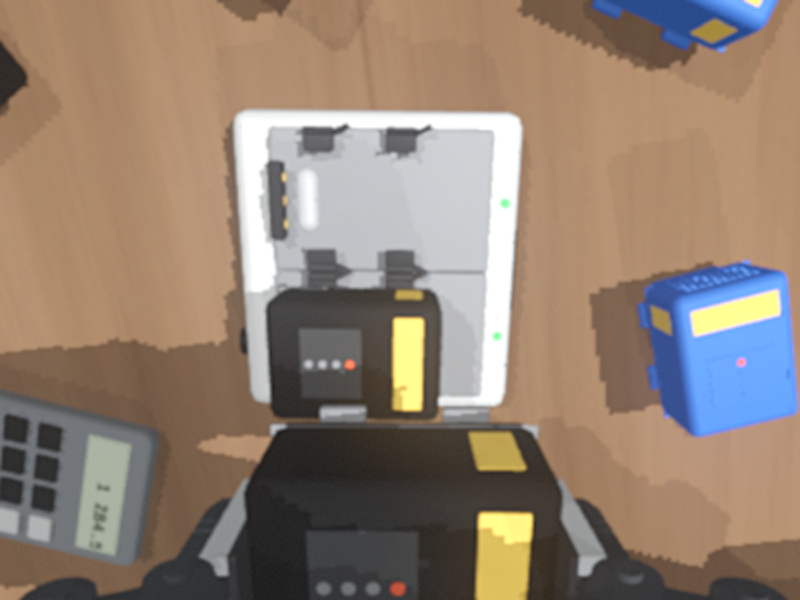

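The free bay shows claws at (319,140), (401,140), (322,266), (400,266), the roller at (309,200), and the neighbour seated below. The held battery's lugs show at (343,405) and (466,408), so I can work out the offset of battery to bay in tool axes.

```bash
python3 - <<'E'
from h import *
m=camera_model("wrist");K=m["K"];C=m["T_tool_cam"];T=np.load("w7.npy");P=T@C;Ti=np.linalg.inv(T)
f=lambda p:[(p[0]+.5)/2-.5+56,(p[1]+.5)/2-.5]
def w(p,z): return ray(K,P,f(p),z)
pts={"c1":((319,140),.0375),"c2":((401,140),.0375),"c3":((322,266),.0375),"c4":((400,266),.0375),"roller":((309,200),.0325),"pTL":((272,128),.03),"pTR":((492,128),.03),"seamR":((485,271),.03),"seamL":((275,271),.03),"bTL":((237,113),.026),"bTR":((521,116),.026),"bBR":((503,404),.026),"bBL":((253,402),.026)}
W={}
for k,(p,z) in pts.items():
    W[k]=w(p,z);print(k,W[k]*1e3)
c=np.array([W[k] for k in("c1","c2","c3","c4")])
xd=(c[0]-c[1]+c[2]-c[3])[:2];print("yaw claws",np.degrees(np.arctan2(xd[1],xd[0])),"spacing",np.linalg.norm(c[0]-c[1])*1e3,np.linalg.norm(c[0]-c[2])*1e3,c.mean(0)*1e3)
for a,b in(("bTL","bTR"),("pTL","pTR"),("seamL","seamR"),("bBL","bBR")):
    d=(W[a]-W[b])[:2];print(a,np.degrees(np.arctan2(d[1],d[0])),np.linalg.norm(d)*1e3)
b=(W["bTL"]+W["bTR"]+W["bBR"]+W["bBL"])/4;print("body c",b*1e3)
# held battery lugs in tool frame
I=C
for z in(-.0231,-.0196):
    L=[ray(K,C,f(p),z)*1e3 for p in((343,405),(466,408))];print("lugs tool",L)
print(T)
E
```

```text
c1 [ 564.1171 -324.4027   37.5   ]
c2 [ 532.6524 -320.2403   37.5   ]
c3 [ 571.1819 -276.7848   37.5   ]
c4 [ 539.3571 -272.6507   37.5   ]
roller [ 572.6986 -303.0927   32.5   ]
pTL [ 582.8419 -331.9183   30.    ]
pTR [ 496.4696 -320.474    30.    ]
seamR [ 504.18 -265.11   30.  ]
seamL [ 592.5713 -276.5833   30.    ]
bTL [ 596.4711 -339.6943   26.    ]
bTR [ 484.1084 -323.6704   26.    ]
bBR [ 500.9441 -203.1136   26.    ]
bBL [ 615.2771 -218.6129   26.    ]
yaw claws -7.468196576152523 spacing 31.738812543779463 48.139084189238524 [ 551.8271 -298.5196   37.5   ]
bTL -8.116152072678556 113.49955445941715
pTL -7.547725792036079 87.12714754142108
seamL -7.395701518495512 89.13282687024447
bBL -7.720082089259082 115.37873807006201
body c [ 549.2002 -271.2728   26.    ]
lugs tool [array([ 24.0128, -14.8846, -23.1   ]), array([ 23.1863,  17.2722, -23.1   ])]
lugs tool [array([ 22.826 , -15.2495, -19.6   ]), array([ 21.9802,  17.6593, -19.6   ])]
[[-0.13   -0.9914  0.0139  0.5443]
 [-0.9914  0.1302  0.0125 -0.2244]
 [-0.0142 -0.0121 -0.9998  0.1174]
 [ 0.      0.      0.      1.    ]]
```

send_rows(targets="6 0 0 0 255;22 -0.5 0 -0.7 255;44 -1 0 -0.7 255;62 -1.5 0 -0.7 255;71 -1.9 0 -0.7 255;73.2 -1.9 0 -0.7 255;73.4 -1.8 10 -0.7 255;73.6 -1.6 30 -0.7 255;74 -1.3 55 -0.7 255;74.3 -1 77 -0.7 255;74.5 -0.8 90 -0.7 255;74.6 -0.7 97 -0.7 255;74.6 -0.7 97 -0.7 255;74.6 -0.7 97 -0.7 255")

```text
time: 28.85
ee_pos: [0.5372, -0.2982, 0.0203]
tcp_rot: [-179.2, 0.8, -96.8]
wrist_force: [0.5, 0.3, -3.9]
opening: 0.0633
grasp_force: 66.4
```

```bash
python3 - <<'E'
from h import *
T=toolT();o=bot.get_obs();print(o["ee_pos"]*1e3,o["tcp_rot"],o["wrist_force"])
print(T[:3,:3].T@(np.array([536.7,-297.2,10.4])-o["ee_pos"]*1e3))
E
```

```text
[ 537.2277 -298.1741   20.3446] [-179.2098    0.7592  -96.8029] [ 0.4838  0.2576 -3.9   ]
[-0.7728  0.7766  9.946 ]
```

Within 1 mm. I'll lower it slowly onto the plate.

send_rows(targets="-0.4 0.4 2 0 255;-0.7 0.7 4 0 255;-0.7 0.7 6 0 255;-0.7 0.7 8 0 255;-0.7 0.7 9.5 0 255;-0.7 0.7 10 0 255;-0.7 0.7 10 0 255")

```text
time: 29.72
ee_pos: [0.5364, -0.2972, 0.0105]
tcp_rot: [-179.2, 0.8, -96.8]
wrist_force: [-2.5, 1.9, 5.8]
opening: 0.0632
grasp_force: 67.5
```

It is on the plate at the expected height. Now I'll push home.

send_rows(targets="0 -2 -0.5 0 255;0 -5 -0.5 0 255;0.1 -8 -0.5 0 255;0.1 -11 -0.5 0 255;0.2 -13 -0.5 0 255;0.2 -15 -0.5 0 255;0.2 -16.5 -0.5 0 255;0.2 -17 -0.5 0 255;0.2 -17 -0.5 0 255")

```text
time: 30.85
ee_pos: [0.5531, -0.2994, 0.0105]
tcp_rot: [-179.3, 0.8, -96.8]
wrist_force: [-2.1, -0.3, 6.7]
opening: 0.0634
grasp_force: 67.5
```

send_rows(targets="0 -1 0 0 255;0 -2 0 0 255;0 -2 0 0 255")

```text
time: 31.22
ee_pos: [0.5541, -0.2994, 0.0105]
tcp_rot: [-179.4, 0.8, -96.8]
wrist_force: [-6.3, 1.4, 8.3]
opening: 0.0631
grasp_force: 67.9
```

send_rows(targets="0 -1.5 0 0 255;0 -3 0 0 255;0 -3 0 0 255")

```text
time: 31.6
ee_pos: [0.5541, -0.2994, 0.0104]
tcp_rot: [-179.7, 0.8, -96.9]
wrist_force: [-22.0, 3.7, 17.1]
opening: 0.0634
grasp_force: 69.0
```

A firm stop at 22 N, so it is home. I'll relax, let go and rise.

send_rows(targets="0 2 -0.5 0 255;0 4.5 -1 0 255;0 4.5 -1 0 200;0 4.5 -1 0 60;0 4.5 -1 0 0;0 4.5 -1 0 0;0 4.5 -1 0 0;0 4.5 -1 0 0;0 4.5 -10 0 0;0 4.5 -30 0 0;0 4.5 -60 0 0;0 4.5 -90 0 0;-15 4.5 -105 0 0;-30 4.5 -105 0 0;-40 4.5 -105 0 0;-40 4.5 -105 0 0;-40 4.5 -105 0 0")

```text
time: 33.72
ee_pos: [0.5566, -0.2607, 0.1149]
tcp_rot: [-179.3, 0.8, -96.8]
wrist_force: [-0.4, -0.7, -0.7]
opening: 0.0852
grasp_force: 0.0
```

```bash
python3 - <<'E'
from h import *
m=camera_model("wrist");K=m["K"]
T=toolT();o=bot.get_obs();print(o["time"],o["ee_pos"],o["tcp_rot"],o["wrist_force"])
P=T@m["T_tool_cam"];im=camera("wrist");cv2.imwrite("pics/w8.png",cv2.resize(im,(800,600)))
y=cv2.inRange(cv2.cvtColor(im,cv2.COLOR_BGR2HSV),(20,120,120),(35,255,255))
n,l,st,c=cv2.connectedComponentsWithStats(y)
u=np.array([np.cos(np.radians(-7.5)),np.sin(np.radians(-7.5))]);v=np.array([-u[1],u[0]])
for i in range(1,n):
  if st[i,4]>150:
    w=ray(K,P,c[i],.076);d=(w[:2]-[.5514,-.2993])*1e3;print(st[i],w,d@u,d@v)
E
```

```text
33.725 [ 0.5566 -0.2607  0.1149] [-179.3392    0.8005  -96.7895] [-0.3642 -0.6868 -0.7361]
[449   5  30  48 293] [ 0.4146 -0.3658  0.076 ] -126.93459432811471 -83.80769046202428
[277 127  18  51 237] [ 0.5322 -0.2967  0.076 ] -19.40624397759709 0.09955428342945298
[273 205  18  45 243] [ 0.5402 -0.2403  0.076 ] -18.816370954587445 57.01976711629923
[247 298  34  19 262] [ 0.5617 -0.1708  0.076 ] -6.58487040209752 128.73971112507425
```

The two batteries' bands line up within 0.6 mm along the bay and 57 mm apart, so ours is seated like its neighbour. I'll hand in.

```bash
python3 -c "
from workcell import ticket
print(ticket.job_done())"
```

```text
the job is handed in; nothing more can be done
None
```

I pulled the flat battery off the light, set it down and re-gripped it by its ends, pushed it to the stop in the charger's free bay, and let go; the job was handed in at about 34 s, with no verdict returned.

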